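# Hold the hardness tester on the ringed spot of the clamped panel

## Robot

A 7-joint arm with a two-finger parallel gripper is mounted at the origin on the work surface. World frame = base frame: x ahead of the robot, y to its left, z up, the work surface at z = 0. Lengths are in m, angles in rad, forces in N, time in s.
With the tool pointing down it reaches from about 0.4 to 0.85 m from the base axis. Payload 10.4 kg.
Tool frame: the origin (TCP) lies midway between the tips of the shut fingers; the grasp point (between the pads) lies 19 mm behind it; z points along the fingers, y is the line along which they close (so a half turn about z gives the same grasp; the last joint's range is limited). The gripper opens to 87 mm and grips with 3 to 60 N. Pads are 19 mm wide; open, the fingers measure 117 mm over their backs; the gripper's body (75 mm by 190 mm) begins 51 mm behind the grasp point.
Start: joints at [1.246, 0.332, -0.065, 1.46, 0.022, 1.35, -0.088], TCP at [0.186, -0.597, 0.223] pointing down, gripper open.
Joint ranges: [-2.6, 2.6], [-0.5, 2.12], [-1.47, 1.34], [0.16, 2.42], [-1.27, 4.41], [0.06, 2.06], [-2.6, 2.6]. Speed limits (rad/s): [2.22, 2.22, 2.79, 2.79, 3.14, 3.14, 3.14].

## Interface

Orientations are given as a unit quaternion [x, y, z, w].
In Python, from bench import r gives the robot as it stands.
- The arm moves only by the tool arm_command, never from a script. Its arguments are lists of equal length, an entry for each row: "xyz": the shift along the world's x, y, z in m, a list of three; "rot": the turn, a rotation vector about the world's x, y, z in rad, a list of three. In form: {"xyz": [[tx, ty, tz], ...], "rot": [[ax, ay, az], ...]}. A call has 1 to 20 rows; each row is the pose to reach, as a shift and turn from the pose commanded when the call began; what a row does not reach only later rows make up. A row lasts 1/12 s, in which the tool goes at most 41.7 mm and 7.16 degrees, less where a joint would pass 70% of its speed; a pose out of reach is approached as far as the arm can. A call with a gripper value outside its range is refused whole. "grip" is the opening, from 0 (shut) to 1 (fully open), set as the call begins (left out, the last holds). The fingers move at their own pace and stop on an object; "squeeze" is the grip in N (left out, the last holds). Time passes only in rows, so rows that repeat a pose let the fingers close. It gives the time, the measured TCP pose, the force, the opening and the grip force at its end, in the units of the state.
- r.read_state(): the state, without advancing time (a new reading comes with each control period).
- r.camera(name): name is "side" or "top"; returns the picture (480x640x3 uint8, red, green, blue); there is no depth.
- r.camera_model(name): a dict with "fx", "fy", "cx", "cy" (pixels), "T" (4x4, takes a point from camera to world coordinates). Camera axes: x right, y up, looking along -z (the intrinsics and any distortion apply to the point x, -y, -z); pixel columns grow to the right and rows downward; lengths in m; the calibration is good to about 2 mm. A picture is of the moment at which its call begins. camera_model takes no time and is no camera call.
- r.close_job(): hands the job in; it is judged then, once.
Trained networks look in the newest picture that a camera, given by its name, has taken for a name from the list of things; names that differ only in an ending like _2 or _b are one class to them, and where a whole thing is asked for, a point or a joint stands for the part that bears it (a point fixed in the world has none). Each returns a list of dicts, best first, with "conf" (0 to 1); they miss things now and then, are a little off and sometimes report something else, mostly with a low value. They report only what shows in the picture. A call takes as long as a camera call. They do not tell look-alikes from the thing itself.
- r.look_for(label, camera): "at" ([x, y, z] in m, in the coordinates of the camera as it stood for that picture, good to about 4 mm: the middle of the surface that is visible of it).
- r.spot_point(label, camera): "at" ([x, y, z] in m, in the coordinates of the camera as it stood for that picture, good to about 4 mm: a listed point, or the origin of a listed thing).
The state is a dict: "time": time; "joint_positions": joint angles; "joint_vel": joint speeds; "joint_torque": joint torques, N m; "ee_pos": TCP position; "eef_rot": TCP orientation; "ft_force": force on the tool from outside, world axes, zero at the start; "torque": the same for the moment, N m; "width": finger opening in m; "grip_force": force on a finger pad.
Only numpy, scipy, OpenCV 4.12 (cv2) and the standard library are available. Lean on these libraries where they do the work, as an engineer would, in place of code of your own. Each camera call takes 0.05 s, during which the arm holds its last target. There are 200 camera calls.

## Task

Turn the turnbutton squarely across the bar of the shut clamping frame to secure it. Then take the pen hardness tester out of the rack and hold it upright on the leatherboard panel with its foot at the centre of the round ring mark, pressing lightly so that the spring foot is about half way in and never bottomed hard. Finish while still holding it there like that, so the reading can be taken; leave the other tools and things on the table alone.

Things in the scene. Friction and masses are not known exactly. Their poses are not given: they have to be found in the camera images.
- jig: fixed clamping jig: plywood base board 260 (x) by 250 (y) by 18 mm thick; origin under its centre. It carries the clamping frame, the turnbutton and the panel.
- frame (a joint): angle (rad) of the clamping frame, a steel rectangle of bars 22 mm wide and 8 mm thick (outside 230 mm along jig x, 180 mm along jig y; top face 34 mm above the table) hinged along jig -y edge; 0 = shut flat on the panel, grows as its +y edge lifts. It starts shut and can stay so.
- turnbutton (a joint): angle (rad) of the turnbutton about its upright pivot: 0 = nose along jig +x, beside and clear of the frame; grows clockwise seen from above; 1.57 = nose along jig -y, squarely across the frame's +y bar; stops at 0 and 1.6. It turns with light friction (about 0.04 N m) and stays where it is left.
- turnbutton_grip (a point): on the pivot axis, at the top of the turnbutton's thumb fin, 69 mm above the table. The fin is an upright aluminium plate 36 mm long (along the nose), 10 mm thick, 28 mm high, centred on the pivot; it stands on the flat bar (16 mm wide, top 41 mm above the table) whose nose reaches 48 mm from the pivot. Axes turn with it: x along the nose, z up.
- turnbutton_nose (a point): end of the turnbutton's nose, on its top face
- panel: brown leatherboard panel 210 by 160 by 8 mm lying fixed in the jig under the frame, its top 26 mm above the table; origin under its centre
- ring_mark: the marked spot: a flat black ring drawn on the panel, 23 mm outside and 18 mm inside diameter, with a dot at its centre; origin at its centre on the panel's top (26 mm above the table). The panel also bears two other flat marks of like size, a hollow square and a cross; the three places change.
- rack: fixed wooden block 190 (x) by 64 (y) by 60 mm high with three holes (23 mm wide, 52 mm deep) along its x axis at -60, 0 and 60 mm, each holding one upright hand tool by its collar; origin under its centre. Which tool is in which hole changes.
- tester: pen hardness tester, loose, about 0.15 kg, upright in the rack: aluminium barrel 22 mm in diameter from 5 to 87 mm above the origin, two thin dark bands, flat dial on top; steel collar 32 mm wide (0 to 5 mm) resting on the rack; below it a 16 mm shank to -30 mm, then the spring foot. Origin on the axis at the collar's underside (60 mm above the table at the start); z up the barrel.
- foot (a joint): how far (m) the tester's spring foot is pushed in: 0 = fully out, 0.012 = bottomed. It takes 1 N to start and 0.5 N more per mm: about 4 N half way in.
- foot_tip (a point): centre of the flat end of the spring foot, a steel pin 8 mm in diameter; 44 mm below the tester's origin when fully out
- awl: awl standing in the rack: bulb-shaped wooden handle 32 mm wide, top 70 mm above the rack; not needed
- punch: steel punch standing in the rack: slim plain rod 14 mm in diameter, top 61 mm above the rack; not needed
- cup: amber drinking glass, 74 mm wide, 95 mm tall; not needed, origin under its centre
- rivet_jar: clear lidded jar of 60 mm diameter, 75 mm tall; not needed, origin under its centre
- mallet: wooden hammer-shaped mallet lying flat; not needed
- weight: brass knobbed weight, 50 mm diameter, 55 mm tall; not needed, origin under its centre
- pattern: flat grey plastic pattern piece, 5 mm thick, about 155 by 70 mm; not needed, origin under its centre
Things that resemble listed ones, but are neither listed nor needed, are in the scene too. Leave any green look-alike of the tester alone.

How it is judged:
On the way, in this order (a step that is already met when the one before it is completed fails the run):
1. the turnbutton lies across the shut frame while the tester is still in the rack (value of joint turnbutton above 1.37 rad and value of joint frame below 0.04 rad and height (world z) of tester below 0.075 m), for 0.2 s.
2. the tester is lifted clear of the rack in the gripper (height (world z) of foot_tip above 0.062 m and contact force between the fingers and tester above 1 N), for 0.1 s.
At the end, for the whole second after the job is handed in: The turnbutton is turned past 1.37 rad and the frame is shut (below 0.04 rad); the gripper still holds the tester, upright within 0.12 rad, its foot tip within 6 mm of the ring's centre, the foot pushed in 2 to 10.5 mm with 1.2 to 9 N on the panel, nothing else carrying it, and it is still (value of joint turnbutton above 1.37 rad and value of joint frame below 0.04 rad and horizontal distance between foot_tip and ring_mark below 0.006 m and angle between tester's own z axis and vertical below 0.12 rad and z of tester in the frame of panel above 0.02 m and contact force between tester and panel between 1.2 and 9 N and value of joint foot between 0.002 and 0.0105 m and contact force between the fingers and tester above 2 N and contact force between tester and rack below 0.1 N and contact force between tester and jig below 0.5 N and linear speed of tester below 0.02 m/s); the arm keeps its last pose, push and grip.
It fails at once if the tester is rammed on the panel (over 20 N) (contact force between tester and panel above 20 N).
It fails at once if another tool in the rack is pulled out or tipped (distance of any of awl, punch from where it was at the start of the episode above 0.02 m).
It fails at once if a bystander on the table is pushed away (30 mm) or knocked over (distance of any of cup, rivet_jar, mallet, weight, pattern from where it was at the start of the episode above 0.03 m or angle between any of cup, rivet_jar, mallet, weight, pattern's own z axis and vertical above 0.5 rad).
It also fails if it takes over 51 s, if anything falls off the work surface, if the arm or the gripper's body presses on something with over 40 N, if the wrist force passes 120 N, or if a joint passes its speed limit or range.

## Working session

There is one attempt and no reset: what is moved stays moved. The work goes in short steps, Python scripts to look and compute and a tool call to move; the robot and the scene stay as the last step left them, time stands still between calls to the robot, and variables do not carry over. Pictures are saved under pics/ and viewed, at most 10 in all, crops included, and the job is handed in when it is done.

Besides the shell and the picture viewer there is one more tool, called after ">>>" in YAML: its name, and indented under it one key for each argument. arm_command: Moves the arm, as the interface text tells. Its arguments: {"type":"object","properties":{"xyz":{"type":"array"},"rot":{"type":"array"},"grip":{"type":"number"},"squeeze":{"type":"number"}},"required":["xyz","rot"]}

```bash
ls; mkdir -p pics
cat > h.py <<'E'
from bench import r
import numpy as np, cv2
def w(cam,p):
    T=np.array(r.camera_model(cam)["T"]); return T[:3,:3]@np.array(p)+T[:3,3]
def px(cam,P):
    m=r.camera_model(cam);T=np.array(m["T"]);c=T[:3,:3].T@(np.array(P)-T[:3,3])
    return np.array([m["cx"]+m["fx"]*c[0]/-c[2], m["cy"]+m["fy"]*-c[1]/-c[2]])
def ray(cam,u,v):
    m=r.camera_model(cam);T=np.array(m["T"])
    d=np.array([(u-m["cx"])/m["fx"],-(v-m["cy"])/m["fy"],-1.]);d=T[:3,:3]@d
    return T[:3,3],d/np.linalg.norm(d)
def atz(cam,u,v,z):
    o,d=ray(cam,u,v); return o+d*(z-o[2])/d[2]
def two(a,b):
    (o1,d1),(o2,d2)=ray("top",*a),ray("side",*b)
    A=np.stack([d1,-d2],1);s=np.linalg.lstsq(A,o2-o1,rcond=None)[0]
    p,q=o1+s[0]*d1,o2+s[1]*d2
    return (p+q)/2,np.linalg.norm(p-q)
def save(n,im): cv2.imwrite("pics/"+n,cv2.cvtColor(im,cv2.COLOR_RGB2BGR))
E
python3 - <<'E'
from h import *
np.set_printoptions(precision=3,suppress=True)
for c in("top","side"):
    save(c+"0.png",r.camera(c))
    m=r.camera_model(c);print(c,{k:(v if k!="T" else np.round(v,3).tolist()) for k,v in m.items()})
    for l in("turnbutton_grip","turnbutton_nose","ring_mark","tester","foot_tip","rack","jig","awl","punch","panel"):
        for d in r.spot_point(l,c)[:3]:
            P=w(c,d["at"]);print(c,l,round(d["conf"],2),P,px(c,P).round())
s=r.read_state();print(s)
E
```

```text
pics
top {'fx': 484.08662688759, 'fy': 484.08662688759, 'cx': 324.5397302765869, 'cy': 230.14499071750518, 'T': [[0.004, 0.996, -0.094, 0.477], [-1.0, 0.004, 0.001, -0.063], [0.002, 0.094, 0.996, 0.979], [0.0, 0.0, 0.0, 1.0]]}
top turnbutton_grip 0.65 [0.581 0.005 0.068] [288. 221.]
top turnbutton_nose 0.86 [ 0.632 -0.005  0.037] [295. 197.]
top ring_mark 0.49 [ 0.478 -0.091  0.027] [338. 276.]
top ring_mark 0.3 [0.581 0.006 0.064] [288. 221.]
top tester 0.9 [0.581 0.247 0.062] [162. 220.]
top tester 0.7 [0.56  0.331 0.046] [121. 232.]
top foot_tip 0.71 [0.581 0.007 0.068] [287. 220.]
top foot_tip 0.47 [0.459 0.238 0.059] [164. 285.]
top rack 0.93 [ 0.521  0.241 -0.001] [173. 253.]
top awl 0.65 [0.521 0.243 0.061] [162. 252.]
top punch 0.72 [0.464 0.239 0.06 ] [164. 282.]
top panel 0.58 [ 0.526 -0.091  0.016] [338. 251.]
top panel 0.54 [0.385 0.119 0.002] [232. 322.]
side {'fx': 555.0880736621209, 'fy': 555.0880736621209, 'cx': 314.30254846288636, 'cy': 246.5666053143395, 'T': [[-0.875, 0.332, -0.352, 0.127], [-0.484, -0.59, 0.647, 0.717], [0.007, 0.736, 0.677, 0.873], [0.0, 0.0, 0.0
[... 356 characters left out ...]
0.001] [326. 262.]
side awl 0.59 [0.52  0.244 0.06 ] [247. 352.]
side awl 0.52 [ 0.598 -0.421  0.001] [363. 177.]
side punch 0.75 [0.464 0.244 0.06 ] [274. 364.]
side panel 0.7 [ 0.526 -0.09   0.019] [330. 256.]
{'time': 1.1, 'joint_positions': array([ 1.246,  0.332, -0.065,  1.46 ,  0.022,  1.35 , -0.088]), 'joint_vel': array([-0.001,  0.   ,  0.001, -0.001,  0.001,  0.   ,  0.   ]), 'joint_torque': array([ -0.001, -62.305,   0.024, -39.011,  -0.061,   0.032,   0.   ]), 'ee_pos': array([ 0.186, -0.597,  0.223]), 'eef_rot': array([0.989, 0.15 , 0.   , 0.   ]), 'ft_force': array([0.424, 0.072, 0.238]), 'torque': array([ 0.025,  0.001, -0.023]), 'grip_force': 0.0, 'width': 0.08701739901078454}
```

View pics/top0.png

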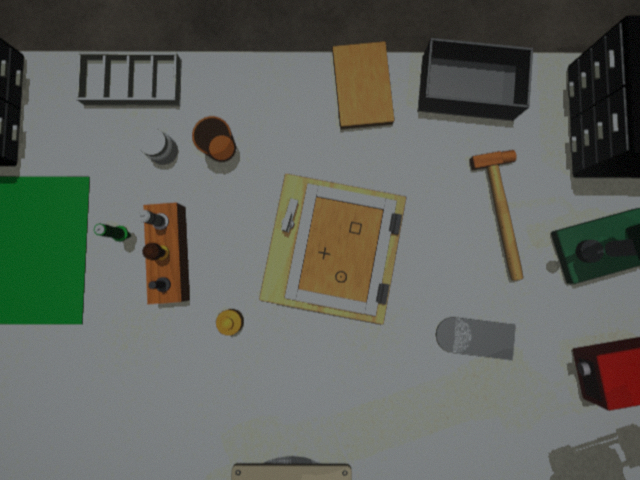

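View pics/side0.png

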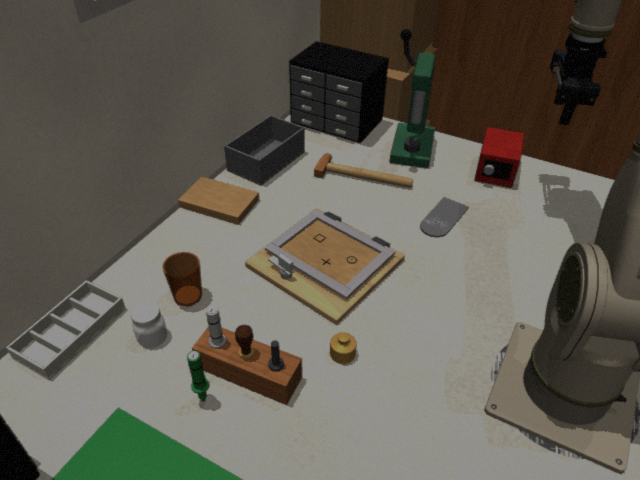

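The top view shows, as candidates for the tester: the silver banded pen at (152,218) in the rack (this is it), the green look-alike standing free at (110,231), the punch (160,285) and the awl (152,251). The ring is at (341,277), the square at (355,228), the cross at (324,253) and the turnbutton at (290,215). The side view agrees: tester (213,325), green pen (197,375), ring (351,260). Next is one close crop to check this choice, then refined pixel positions.

Run:
```python
from h import *
np.set_printoptions(precision=4,suppress=True)
ims={c:cv2.cvtColor(cv2.imread(f"pics/{c}0.png"),cv2.COLOR_BGR2RGB) for c in("top","side")}
def crop(c,u,v): return cv2.resize(ims[c][v-32:v+32,u-42:u+42],(399,300),interpolation=cv2.INTER_CUBIC)
save("crops.png",np.vstack([np.hstack([crop("top",150,235),crop("side",215,340)]),np.hstack([crop("top",320,240),crop("side",320,262)])]))
for c,(u,v) in {"top":(341,277),"side":(351,260)}.items():
    g=cv2.cvtColor(ims[c],cv2.COLOR_RGB2GRAY)[v-11:v+12,u-11:u+12].astype(float)
    bg=np.median(g);wt=np.clip(bg-15-g,0,None)
    yy,xx=np.mgrid[v-11:v+12,u-11:u+12];m=np.hypot(xx-u,yy-v)<10;wt*=m
    U,V=(wt*xx).sum()/wt.sum(),(wt*yy).sum()/wt.sum()
    print(c,U,V,atz(c,U,V,.026)); ims[c+"r"]=(U,V)
print(two(ims["topr"],ims["sider"]))
# jig yaw from outer corners of base
a,b=atz("top",285,174,.018),atz("top",261,300,.018);print(a,b,np.arctan2(*(a-b)[1::-1]))
a,b=atz("top",407,196,.018),atz("top",383,324,.018);print(a,b,np.arctan2(*(a-b)[1::-1]))
for P in([.581,.248,.147],[.5805,.0075,.069],[.632,-.004,.041]): print(P,px("top",P),px("side",P))
```

```text
top 341.03316326530614 276.55442176870747 [ 0.4759 -0.0967  0.026 ]
side 351.4865156418554 259.82955771305285 [ 0.4754 -0.0941  0.026 ]
(array([ 0.4761, -0.0967,  0.0234]), np.float64(0.0006016967017356177))
[0.6813 0.0162 0.018 ] [0.4293 0.0604 0.018 ] -0.1737513019703685
[ 0.6375 -0.2294  0.018 ] [ 0.3837 -0.1793  0.018 ] -0.19470347183440706
[0.581, 0.248, 0.147] [144.4458 214.7993] [212.2782 308.6118]
[0.5805, 0.0075, 0.069] [286.8057 220.7988] [286.0714 257.3045]
[0.632, -0.004, 0.041] [294.0642 196.3314] [268.8605 255.4061]
```

View pics/crops.png

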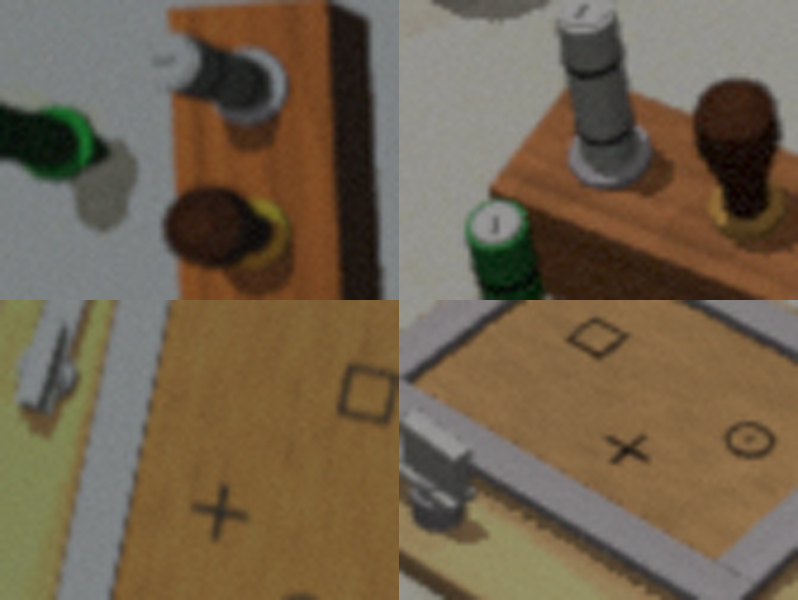

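The crop confirms the silver tester with its two dark bands and flat dial, next to the awl. The ring with its dot is at about (0.476, -0.0955), and the turnbutton fin is at (0.581, 0.0075). Jig yaw is about -0.185 rad. I move above the fin now.

>>> arm_command:
  xyz:
    - [0.3945, 0.6045, -0.06]
    - [0.3945, 0.6045, -0.06]
    - [0.3945, 0.6045, -0.06]
    - [0.3945, 0.6045, -0.06]
    - [0.3945, 0.6045, -0.06]
    - [0.3945, 0.6045, -0.06]
    - [0.3945, 0.6045, -0.06]
    - [0.3945, 0.6045, -0.06]
    - [0.3945, 0.6045, -0.06]
    - [0.3945, 0.6045, -0.06]
    - [0.3945, 0.6045, -0.06]
    - [0.3945, 0.6045, -0.06]
    - [0.3945, 0.6045, -0.06]
    - [0.3945, 0.6045, -0.06]
    - [0.3945, 0.6045, -0.06]
    - [0.3945, 0.6045, -0.06]
    - [0.3945, 0.6045, -0.06]
    - [0.3945, 0.6045, -0.06]
    - [0.3945, 0.6045, -0.06]
    - [0.3945, 0.6045, -0.06]
  rot:
    - [0, 0, 2.657]
    - [0, 0, 2.657]
    - [0, 0, 2.657]
    - [0, 0, 2.657]
    - [0, 0, 2.657]
    - [0, 0, 2.657]
    - [0, 0, 2.657]
    - [0, 0, 2.657]
    - [0, 0, 2.657]
    - [0, 0, 2.657]
    - [0, 0, 2.657]
    - [0, 0, 2.657]
    - [0, 0, 2.657]
    - [0, 0, 2.657]
    - [0, 0, 2.657]
    - [0, 0, 2.657]
    - [0, 0, 2.657]
    - [0, 0, 2.657]
    - [0, 0, 2.657]
    - [0, 0, 2.657]
  grip: 0.55

```text
time: 2.77
ee_pos: [0.5806, 0.0097, 0.1623]
eef_rot: [0.165, 0.986, 0.001, -0.0]
ft_force: [-0.3, -0.4, -0.1]
width: 0.048
grip_force: 0.0
```

>>> arm_command:
  xyz:
    - [0, 0, 0]
    - [0, 0, -0.03]
    - [0, 0, -0.06]
    - [0, 0, -0.08]
    - [0, 0, -0.1]
    - [0, 0, -0.115]
    - [0, 0, -0.115]
    - [0, 0, -0.115]
  rot:
    - [0, 0, 0.12]
    - [0, 0, 0.15]
    - [0, 0, 0.15]
    - [0, 0, 0.15]
    - [0, 0, 0.15]
    - [0, 0, 0.15]
    - [0, 0, 0.15]
    - [0, 0, 0.15]

```text
time: 3.43
ee_pos: [0.58, 0.0077, 0.0474]
eef_rot: [0.095, 0.996, 0.0, -0.001]
ft_force: [0.3, -0.5, 1.3]
width: 0.0482
grip_force: 0.0
```

Run:
```python
from h import *
a=r.camera("top");b=r.camera("side")
f=lambda i,u,v:cv2.resize(i[v-32:v+32,u-42:u+42],(399,300),interpolation=cv2.INTER_CUBIC)
save("g1.png",np.hstack([f(a,290,215),f(b,285,258)]));print(r.read_state()["ft_force"],r.read_state()["ee_pos"])
```

```text
[-0.00185117  0.71404336  0.50392801] [0.58104672 0.00782967 0.04882297]
```

View pics/g1.png

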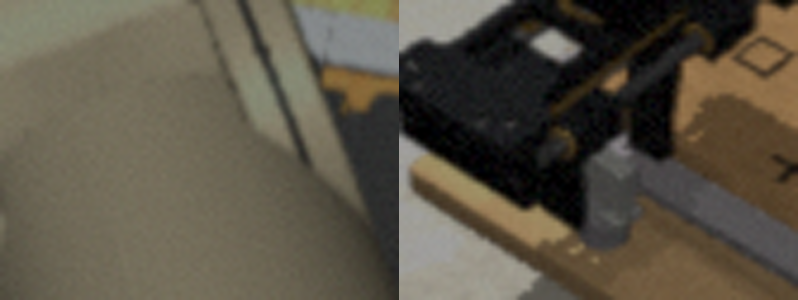

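The side crop shows the fingers straddling the fin, with the top view blocked by the arm. I close gently.

>>> arm_command:
  xyz:
    - [0, 0, 0]
    - [0, 0, 0]
    - [0, 0, 0]
    - [0, 0, 0]
    - [0, 0, 0]
    - [0, 0, 0]
  rot:
    - [0, 0, 0]
    - [0, 0, 0]
    - [0, 0, 0]
    - [0, 0, 0]
    - [0, 0, 0]
    - [0, 0, 0]
  grip: 0
  squeeze: 12

```text
time: 4.03
ee_pos: [0.5803, 0.0084, 0.0477]
eef_rot: [0.095, 0.996, 0.0, -0.0]
ft_force: [-2.2, 8.8, 1.8]
width: 0.0156
grip_force: 4.1
```

>>> arm_command:
  xyz:
    - [0, 0, 0]
    - [0, 0, 0]
    - [0, 0, 0]
    - [0, 0, 0]
  rot:
    - [0, 0, 0]
    - [0, 0, 0]
    - [0, 0, 0]
    - [0, 0, 0]

```text
time: 4.37
ee_pos: [0.5805, 0.011, 0.0478]
eef_rot: [0.094, 0.996, 0.002, 0.0]
ft_force: [1.5, 9.1, -1.4]
width: 0.0098
grip_force: 12.0
```

>>> arm_command:
  xyz:
    - [0, 0.003, 0]
    - [0, 0.004, 0]
    - [0, 0.004, 0]
    - [0, 0.004, 0]
    - [0, 0.004, 0]
    - [0, 0.004, 0]
    - [0, 0.004, 0]
    - [0, 0.004, 0]
    - [0, 0.004, 0]
    - [0, 0.004, 0]
    - [0, 0.004, 0]
    - [0, 0.004, 0]
    - [0, 0.004, 0]
    - [0, 0.004, 0]
    - [0, 0.004, 0]
    - [0, 0.004, 0]
    - [0, 0.004, 0]
    - [0, 0.004, 0]
  rot:
    - [0, 0, 0]
    - [0, 0, -0.1]
    - [0, 0, -0.2]
    - [0, 0, -0.3]
    - [0, 0, -0.4]
    - [0, 0, -0.5]
    - [0, 0, -0.6]
    - [0, 0, -0.7]
    - [0, 0, -0.8]
    - [0, 0, -0.9]
    - [0, 0, -1.0]
    - [0, 0, -1.1]
    - [0, 0, -1.2]
    - [0, 0, -1.3]
    - [0, 0, -1.4]
    - [0, 0, -1.5]
    - [0, 0, -1.55]
    - [0, 0, -1.55]

```text
time: 5.87
ee_pos: [0.5822, 0.0125, 0.0478]
eef_rot: [0.765, 0.644, 0.002, 0.001]
ft_force: [10.5, 1.9, -8.7]
width: 0.0098
grip_force: 12.0
```

>>> arm_command:
  xyz:
    - [0, 0, 0]
    - [0, 0, 0]
    - [0, 0, 0]
    - [0, 0, 0.03]
    - [0, 0, 0.07]
    - [0, 0, 0.11]
    - [0, 0, 0.15]
    - [0, 0, 0.16]
    - [0, 0.03, 0.17]
    - [0, 0.07, 0.17]
    - [0, 0.11, 0.17]
    - [0, 0.15, 0.17]
    - [0, 0.18, 0.17]
    - [0, 0.18, 0.17]
    - [0, 0.18, 0.17]
    - [0, 0.18, 0.17]
    - [0, 0.18, 0.17]
    - [0, 0.18, 0.17]
    - [0, 0.18, 0.17]
    - [0, 0.18, 0.17]
  rot:
    - [0, 0, 0]
    - [0, 0, 0]
    - [0, 0, 0]
    - [0, 0, 0]
    - [0, 0, 0]
    - [0, 0, 0.12]
    - [0, 0, 0.24]
    - [0, 0, 0.36]
    - [0, 0, 0.48]
    - [0, 0, 0.6]
    - [0, 0, 0.72]
    - [0, 0, 0.84]
    - [0, 0, 0.96]
    - [0, 0, 1.08]
    - [0, 0, 1.2]
    - [0, 0, 1.32]
    - [0, 0, 1.44]
    - [0, 0, 1.56]
    - [0, 0, 1.68]
    - [0, 0, 1.78]
  grip: 0.6

```text
time: 7.53
ee_pos: [0.5801, 0.1913, 0.2174]
eef_rot: [-0.023, 1.0, -0.0, -0.0]
ft_force: [-0.3, 0.3, 0.9]
width: 0.052
grip_force: 0.0
```

Run:
```python
from h import *
np.set_printoptions(precision=4,suppress=True)
a=r.camera("top");b=r.camera("side")
f=lambda i,u,v:cv2.resize(i[v-48:v+48,u-64:u+64],(399,300),interpolation=cv2.INTER_CUBIC)
save("g2.png",np.hstack([f(a,280,225),f(b,250,290)]));print(r.read_state()["ft_force"],r.read_state()["ee_pos"])
for c in("top","side"):
    for l in("turnbutton_grip","turnbutton_nose","tester"):
        for d in r.spot_point(l,c)[:2]: print(c,l,round(d["conf"],2),w(c,d["at"]))
```

```text
[-0.4427  0.7742  0.2217] [0.5802 0.1913 0.2174]
top turnbutton_grip 0.62 [0.5818 0.0048 0.0659]
top turnbutton_grip 0.23 [0.5832 0.252  0.0593]
top turnbutton_nose 0.83 [ 0.5784 -0.0384  0.0365]
top tester 0.61 [ 0.5243 -0.0916  0.0183]
top tester 0.43 [0.5855 0.2498 0.0626]
side turnbutton_grip 0.79 [0.5816 0.0113 0.067 ]
side turnbutton_nose 0.52 [ 0.5759 -0.0377  0.0415]
side turnbutton_nose 0.36 [0.5781 0.2479 0.0632]
side tester 0.83 [0.5759 0.2488 0.0598]
side tester 0.77 [0.5586 0.3349 0.0444]
```

View pics/g2.png

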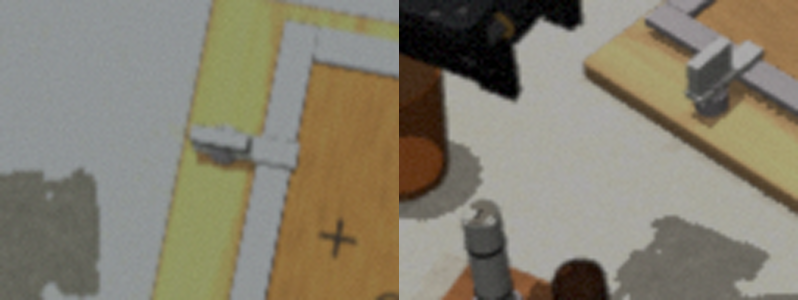

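The turnbutton now lies squarely across the frame bar, as both crops show. Next I descend over the tester.

>>> arm_command:
  xyz:
    - [0, 0.035, 0]
    - [0, 0.0585, 0]
    - [0, 0.0585, 0]
    - [0, 0.0585, -0.03]
    - [0, 0.0585, -0.06]
    - [0, 0.0585, -0.08]
    - [0, 0.0585, -0.1]
    - [0, 0.0585, -0.117]
    - [0, 0.0585, -0.117]
    - [0, 0.0585, -0.117]
  rot:
    - [0, 0, 0]
    - [0, 0, 0]
    - [0, 0, 0]
    - [0, 0, 0]
    - [0, 0, 0]
    - [0, 0, 0]
    - [0, 0, 0]
    - [0, 0, 0]
    - [0, 0, 0]
    - [0, 0, 0]

```text
time: 8.77
ee_pos: [0.58, 0.2499, 0.1003]
eef_rot: [-0.02, 1.0, -0.0, -0.001]
ft_force: [-0.2, -0.5, 0.0]
width: 0.0522
grip_force: 0.0
```

>>> arm_command:
  xyz:
    - [0, 0, 0]
    - [0, 0, 0]
    - [0, 0, 0]
    - [0, 0, 0]
    - [0, 0, 0]
    - [0, 0, 0]
    - [0, 0, 0]
    - [0, 0, 0]
  rot:
    - [0, 0, 0]
    - [0, 0, 0]
    - [0, 0, 0]
    - [0, 0, 0]
    - [0, 0, 0]
    - [0, 0, 0]
    - [0, 0, 0]
    - [0, 0, 0]
  grip: 0
  squeeze: 25

```text
time: 9.43
ee_pos: [0.5804, 0.2503, 0.1008]
eef_rot: [-0.02, 1.0, 0.0, 0.0]
ft_force: [0.5, 0.4, 1.4]
width: 0.0213
grip_force: 25.0
```

>>> arm_command:
  xyz:
    - [0, 0, 0.02]
    - [0, 0, 0.05]
    - [0, 0, 0.08]
    - [0, 0, 0.105]
    - [-0.003, -0.015, 0.11]
    - [-0.012, -0.045, 0.11]
    - [-0.023, -0.08, 0.11]
    - [-0.035, -0.115, 0.11]
    - [-0.047, -0.155, 0.11]
    - [-0.059, -0.195, 0.11]
    - [-0.071, -0.235, 0.11]
    - [-0.083, -0.275, 0.11]
    - [-0.094, -0.31, 0.1]
    - [-0.101, -0.333, 0.08]
    - [-0.1045, -0.3445, 0.06]
    - [-0.1045, -0.3445, 0.045]
    - [-0.1045, -0.3445, 0.035]
    - [-0.1045, -0.3445, 0.03]
    - [-0.1045, -0.3445, 0.03]
    - [-0.1045, -0.3445, 0.03]
  rot:
    - [0, 0, 0]
    - [0, 0, 0]
    - [0, 0, 0]
    - [0, 0, 0]
    - [0, 0, 0]
    - [0, 0, 0]
    - [0, 0, 0]
    - [0, 0, 0]
    - [0, 0, 0]
    - [0, 0, 0]
    - [0, 0, 0]
    - [0, 0, 0]
    - [0, 0, 0]
    - [0, 0, 0]
    - [0, 0, 0]
    - [0, 0, 0]
    - [0, 0, 0]
    - [0, 0, 0]
    - [0, 0, 0]
    - [0, 0, 0]

```text
time: 11.1
ee_pos: [0.4762, -0.0935, 0.131]
eef_rot: [-0.021, 1.0, 0.0, 0.0]
ft_force: [-0.0, -1.0, -1.0]
width: 0.0213
grip_force: 25.0
```

Run:
```python
from h import *
np.set_printoptions(precision=4,suppress=True)
a=r.camera("top");b=r.camera("side")
f=lambda i,u,v:cv2.resize(i[v-32:v+32,u-42:u+42],(399,300),interpolation=cv2.INTER_CUBIC)
s=r.read_state();print(s["ft_force"],s["ee_pos"],s["eef_rot"])
P=s["ee_pos"]-[0,0,.085]
print("tip pred",P,px("side",P),px("top",P),"proj z.026",px("side",[P[0],P[1],.026]))
save("g3.png",np.hstack([f(a,341,270),f(b,351,250)]))
for c in("top","side"):
    for l in("foot_tip","tester","ring_mark"):
        for d in r.spot_point(l,c)[:2]: P=w(c,d["at"]);print(c,l,round(d["conf"],2),P,px(c,P))
```

```text
[ 0.157  -0.93   -1.6215] [ 0.4765 -0.0938  0.1314] [-0.0206  0.9998 -0.0001  0.0006]
tip pred [ 0.4765 -0.0938  0.0464] [351.444  252.9614] [339.8867 276.2291] proj z.026 [350.9576 259.7363]
top foot_tip 0.7 [0.5851 0.0051 0.0664] [288.1898 218.5551]
top tester 0.8 [0.564  0.3292 0.0441] [121.7885 229.9903]
side tester 0.83 [ 0.4746 -0.0933  0.0908] [353.2536 238.1626]
side tester 0.67 [0.5585 0.3358 0.047 ] [198.937  385.4691]
side ring_mark 0.43 [ 0.4738 -0.0958  0.0208] [352.3359 261.2994]
```

View pics/g3.png

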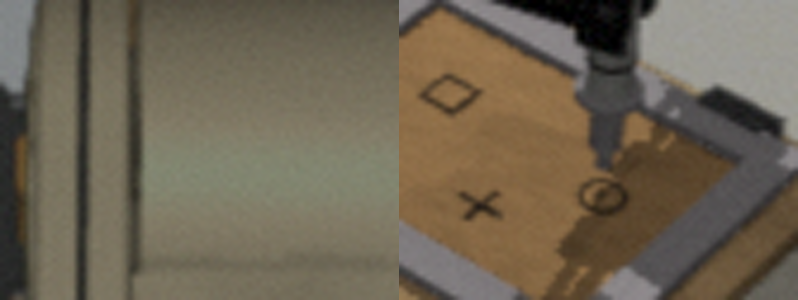

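The side crop shows the tester hanging upright. Its foot is at (352,254), straight above the ring at (352,260), and the projected axis point agrees within 1 px. I lower it slowly.

>>> arm_command:
  xyz:
    - [0, 0, -0.004]
    - [0, 0, -0.008]
    - [0, 0, -0.012]
    - [0, 0, -0.015]
    - [-0.0005, 0, -0.018]
    - [-0.0005, 0, -0.019]
    - [-0.0005, 0, -0.02]
    - [-0.0005, 0, -0.021]
    - [-0.0005, 0, -0.022]
    - [-0.0005, 0, -0.022]
    - [-0.0005, 0, -0.022]
  rot:
    - [0, 0, 0]
    - [0, 0, 0]
    - [0, 0, 0]
    - [0, 0, 0]
    - [0, 0, 0]
    - [0, 0, 0]
    - [0, 0, 0]
    - [0, 0, 0]
    - [0, 0, 0]
    - [0, 0, 0]
    - [0, 0, 0]

```text
time: 12.42
ee_pos: [0.4753, -0.0942, 0.1087]
eef_rot: [-0.02, 1.0, 0.0, -0.0]
ft_force: [-2.3, 0.3, 0.1]
width: 0.0216
grip_force: 25.0
```

Run:
```python
from h import *
z=[]
for i in range(10):
    r.camera("side");s=r.read_state();z.append(np.r_[s["ft_force"],s["ee_pos"]])
print(np.mean(z,0).round(4),np.std(z,0).round(4))
```

```text
[-1.0915  0.6217  0.7853  0.4753 -0.0942  0.1086] [0.6564 0.3465 0.6301 0.     0.     0.    ]
```

>>> arm_command:
  xyz:
    - [0, 0, -0.001]
    - [0, 0, -0.002]
    - [0, 0, -0.003]
    - [0, 0, -0.004]
    - [0, 0, -0.004]
    - [0, 0, -0.004]
    - [0, 0, -0.004]
  rot:
    - [0, 0, 0]
    - [0, 0, 0]
    - [0, 0, 0]
    - [0, 0, 0]
    - [0, 0, 0]
    - [0, 0, 0]
    - [0, 0, 0]

```text
time: 13.5
ee_pos: [0.4754, -0.0943, 0.1047]
eef_rot: [-0.02, 1.0, 0.0, 0.0]
ft_force: [-2.4, 0.1, 3.5]
width: 0.0214
grip_force: 25.0
```

Run:
```python
from h import *
z=[]
for i in range(10):
    b=r.camera("side");s=r.read_state();z.append(np.r_[s["ft_force"],s["ee_pos"]])
print(np.mean(z,0).round(4),s["eef_rot"],s["width"],s["grip_force"])
P=s["ee_pos"]-[0,0,.085];print(px("side",[P[0],P[1],.026]))
save("g4.png",cv2.resize(b[218:282,309:393],(798,600),interpolation=cv2.INTER_CUBIC))
```

```text
[-1.5823  0.8287  2.5097  0.4754 -0.0943  0.1046] [-2.00908863e-02  9.99798157e-01  3.24053898e-05  3.23767757e-05] 0.021423511795282874 24.996518469415605
[351.52747984 259.78881979]
```

View pics/g4.png

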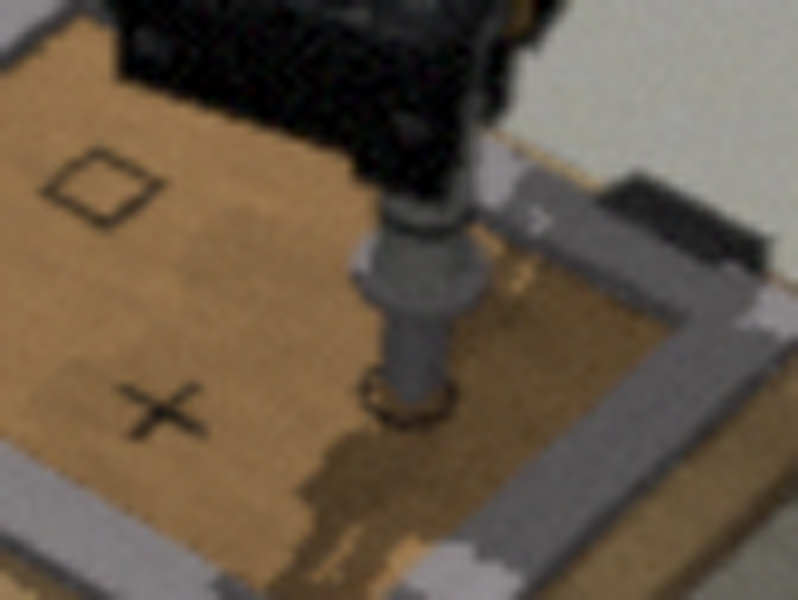

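The foot stands centred in the ring at about (352,260). The panel force is about 4 N, the foot is about 6 mm in, and the tester is upright, so I hand the job in.

```bash
python3 -c "
from bench import r
print(r.close_job())"
```

```text
the job is handed in; nothing more can be done
None
```

The job is handed in: the turnbutton lies across the shut frame, and the gripper holds the tester upright on the ring's centre, its foot about 6 mm in at roughly 4 N by my measurements (no verdict came back).

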